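# Hands-free call on the desk telephone

## Task

Make a hands-free call to extension 370 on the desk telephone: press the long speaker bar below the number keys, then dial 3, 7, 0. Press each key lightly with the fingertips and let it spring back before the next, without pressing any other key. Leave the handset lying in its cradle, and do not disturb the things around the telephone.

Things in the scene. Friction and masses are not known exactly. Their poses are not given: they have to be found in the camera images.
- phone: Red desk telephone, 225 mm front to back, 196 mm wide; does not shift. Origin: centre of its underside; x from the user's near edge to the back (display end), y to the user's left, z up. The deck slopes up to the back by 0.14 rad: keypad panel 48 mm over the desk at x = 0, 32 mm at the near edge. Handset cradle on the left (y over +29 mm); display, 4 x 3 number keys and speaker bar on the right.
- key_speaker_top (a point): Centre of the top of the speaker (hands-free) key: a white bar 56 mm wide (y) and 18 mm deep (x), in the row nearest the user, in front of star and 0. Stands 10 mm above the panel. Site axes: z straight out of the sloping panel (presses go along -z), x up the slope to the display, y to the user's left. Moves with the key.
- key_3_top (a point): Centre of the top of key 3: row nearest the display, right-hand column. Number keys are blank white blocks 24 mm wide (y), 18 mm deep (x), 10 mm above the panel, in the standard layout seen with the display at the top: 1 2 3 nearest the display, then 4 5 6, 7 8 9, and star 0 hash. Columns are 32 mm apart, rows 28 mm. Axes as for the speaker key.
- key_7_top (a point): Centre of the top of key 7: third row from the display, left-hand column (beside the handset). Axes as for the speaker key. All keys are sprung: about 1.2 N per mm, 3.6 N at 3 mm, 9.6 N at the hard stop 8 mm down (still 2 mm above the panel). A press counts from 3 mm, held for a twentieth of a second; let go, the key springs up.
- key_0_top (a point): Centre of the top of key 0: fourth row from the display (next to the speaker bar), middle column. Axes as for the speaker key. On the telephone (x, y): keys 3 at +44, -67 mm; 7 at -11, -3 mm; 0 at -39, -35 mm; speaker bar at -75, -19 mm.
- handset_mid (a point): Centre of the loose cordless handset (red, 208 mm long, 50 mm wide, 44 mm high, 0.17 kg) lying in the cradle along the left of the telephone. Its top stands about 32 mm above the keypad panel, its side about 27 mm from the left-hand number keys. It stays there.
- pen_pot: Bystander: dark round pen pot, 80 mm across and 95 mm high, with pens and scissors up to 165 mm. Loose. Origin: centre of its underside.
- pump_bottle: Bystander: white pump bottle, 62 mm across and 168 mm high. Loose. Origin: centre of its underside.
- mouse: Bystander: black computer mouse, 104 x 62 x 34 mm, loose on a grey mouse mat 200 mm square and 4 mm thick to the right of the telephone. Origin: centre of its underside.
- key_1 (a joint): Travel of number key 1 in m: 0 up, 0.008 fully down.
- key_2 (a joint): Travel of number key 2 in m: 0 up, 0.008 fully down.
- key_3 (a joint): Travel of number key 3 in m: 0 up, 0.008 fully down.
- key_4 (a joint): Travel of number key 4 in m: 0 up, 0.008 fully down.
- key_5 (a joint): Travel of number key 5 in m: 0 up, 0.008 fully down.
- key_6 (a joint): Travel of number key 6 in m: 0 up, 0.008 fully down.
- key_7 (a joint): Travel of number key 7 in m: 0 up, 0.008 fully down.
- key_8 (a joint): Travel of number key 8 in m: 0 up, 0.008 fully down.
- key_9 (a joint): Travel of number key 9 in m: 0 up, 0.008 fully down.
- key_star (a joint): Travel of the star key, left of 0 in m: 0 up, 0.008 fully down.
- key_0 (a joint): Travel of number key 0 in m: 0 up, 0.008 fully down.
- key_hash (a joint): Travel of the hash key, right of 0 in m: 0 up, 0.008 fully down.
- key_speaker (a joint): Travel of the long speaker bar in m: 0 up, 0.008 fully down.
- key_mute (a joint): Travel of the small round mute key (18 mm across), to the right of the speaker bar in m: 0 up, 0.008 fully down.

How it is judged:
By the outcome, as a careful person would: the job done as asked, in the order asked, and still so for the second after the job is handed in, with the robot touching nothing.
It also fails if it takes over 50 s, if anything falls off the work surface, if the arm or the gripper's body presses on something with over 40 N, if the wrist force passes 120 N, or if a joint passes its speed limit or range.

## Robot

A 7-joint arm with a two-finger parallel gripper is mounted at the origin on the work surface. World frame = base frame: x ahead of the robot, y to its left, z up, the work surface at z = 0. Lengths are in m, angles in rad, forces in N, time in s.
With the tool pointing down it reaches from about 0.4 to 0.85 m from the base axis. Payload 4.5 kg.
Tool frame: the origin (TCP) lies midway between the tips of the shut fingers; the grasp point (between the pads) lies 19 mm behind it; x points along the fingers, z is the direction in which the jaws open and shut, and the axes are right-handed (so a half turn about x gives the same grasp; the last joint's range is limited). The gripper opens to 85 mm and grips with 20 to 120 N. Pads are 22 mm wide; open, the fingers measure 114 mm over their backs; the gripper's body (76 mm by 85 mm) begins 54 mm behind the grasp point. The pads swing forward as they close: fully open they stand 13 mm farther back than shut.
Start: joints at [-1.072, 0.689, -0.195, 1.565, 0.157, 0.902, -0.215], TCP at [0.28, 0.559, 0.199] pointing down, gripper open.
Joint ranges: [-3.01, 3.01], [-0.46, 2.08], [-1.47, 1.51], [0.13, 2.56], [-1, 4.14], [0.04, 2.09], [-2.66, 2.66]. Speed limits (rad/s): [2.57, 2.57, 3.14, 3.14, 3.14, 3.14, 3.14].

## Interface

Orientations are given as a 3x3 rotation matrix whose columns are the frame's x, y, z axes.
In Python, from bench import sense, optics, workorder gives the robot as it stands.
- The arm moves only by the tool drive_tool, never from a script. Its argument "deltas" is a list of rows, each a list of 2 entries, a list of its own where there are three numbers: the shift along the tool's x, y, z in m, then the turn about the tool's x in rad. In form: [[[x, y, z], roll], ...]. A call has 1 to 10 rows; each row shifts and turns the commanded pose from where the row before left it, along the tool's axes as they then stand; what a row does not reach is not made up. A row lasts 1/10 s, in which the tool goes at most 50 mm and 8.59 degrees, less where a joint would pass 70% of its speed; a pose out of reach is approached as far as the arm can. A call with a gripper value outside its range is refused whole. "jaw" is the finger opening in m, from 0 to 0.0854, set as the call begins (left out, the last holds). The fingers move at their own pace and stop on an object; the grip force is fixed at half the most. Time passes only in rows, so rows that do not move let the fingers close. It gives the time, the measured TCP pose, the force and the opening at its end, in the units of the state.
- sense(): the state, without advancing time (a new reading comes with each control period).
- optics.snapshot(name): name is "scene" or "top" or "wrist"; returns the picture (384x512x3 uint8, red, green, blue); there is no depth.
- optics.camera_params(name): a dict with "camera_matrix" (3x3 intrinsics, pixels), "distortion" ([k1, k2, p1, p2, k3] as OpenCV has them; the pictures are not rectified), "R" (3x3) and "t" (3): a world point X has camera coordinates R X + t; the wrist camera has in their place "tool_from_camera" (4x4, takes a point from camera to tool coordinates, whose origin is the TCP and whose axes are the tool frame's). Camera axes: x right, y down, z forward; pixel columns grow to the right and rows downward; lengths in m; the calibration is good to about 2 mm. A picture is of the moment at which its call begins: read the wrist's pose just before it. camera_params takes no time and is no camera call.
- workorder.sign_off(): hands the job in, once; it reports no verdict.
The state is a dict: "time_s": time; "qpos": joint angles; "joint_vel": joint speeds; "tau": joint torques, N m; "tcp_pos": TCP position; "ee_rot": TCP orientation; "contact_force": force on the tool from outside, world axes, zero at the start; "torque": the same for the moment, N m; "opening": opening from 0.0 (shut) to 1.0 (fully open).
Only numpy, scipy, OpenCV 4.12 (cv2) and the standard library are available. Lean on these libraries where they do the work, as an engineer would, in place of code of your own. Each camera call takes 0.05 s, during which the arm holds its last target. There are 200 camera calls.

## Working session

There is one attempt and no reset: what is moved stays moved. The work goes in short steps, Python scripts to look and compute and a tool call to move; the robot and the scene stay as the last step left them, time stands still between calls to the robot, and variables do not carry over. Pictures are saved under pics/ and viewed, about 8 in all and at most 12, crops included, and the job is handed in when it is done.

Besides the shell and the picture viewer there is one more tool, called after ">>>" as name([rows], argument=value, ...), one row to a line, values as JSON. drive_tool: Moves the arm, as the interface text tells. Its arguments: {"type":"object","properties":{"deltas":{"type":"array"},"jaw":{"type":"number"}},"required":["deltas"]}

```bash
mkdir -p pics; python3 - <<'E'
from bench import sense, optics
import cv2,numpy as np
s=sense();print(s['time_s'],s['tcp_pos'],np.round(s['ee_rot'],3),s['opening'])
a=optics.snapshot('scene');b=optics.snapshot('top')
for n,i in(('scene',a),('top',b)):
    cv2.imwrite(f'pics/{n}1.png',i[:,:,::-1])
    c=optics.camera_params(n);print({k:np.round(v,3).tolist() for k,v in c.items()})
c=optics.camera_params('wrist');print({k:np.round(v,3).tolist() for k,v in c.items()})
E
```

```text
0.0 [0.27985507 0.5580173  0.19795826] [[-0.001 -0.894  0.448]
 [-0.002  0.448  0.894]
 [-1.    -0.    -0.002]] 0.9994042929471317
{'camera_matrix': [[461.845, 0.0, 258.963], [0.0, 461.845, 196.849], [0.0, 0.0, 1.0]], 'distortion': [-0.18, 0.0, 0.0, 0.0, 0.0], 'R': [[-0.224, 0.975, 0.019], [0.76, 0.186, -0.623], [-0.61, -0.125, -0.782]], 't': [0.102, -0.363, 1.364]}
{'camera_matrix': [[427.754, 0.0, 261.916], [0.0, 427.754, 195.85], [0.0, 0.0, 1.0]], 'distortion': [0.033, 0.0, 0.0, 0.0, 0.0], 'R': [[-0.005, -1.0, 0.028], [-0.992, 0.002, -0.123], [0.123, -0.029, -0.992]], 't': [0.019, 0.542, 1.048]}
{'camera_matrix': [[295.282, 0.0, 251.202], [0.0, 295.282, 194.934], [0.0, 0.0, 1.0]], 'distortion': [-0.015, 0.0, 0.0, 0.0, 0.0], 'tool_from_camera': [[0.0, -0.287, 0.958, -0.175], [-0.0, -0.958, -0.287, 0.073], [1.0, -0.0, -0.0, 0.0], [0.0, 0.0, 0.0, 1.0]]}
```

View pics/top1.png

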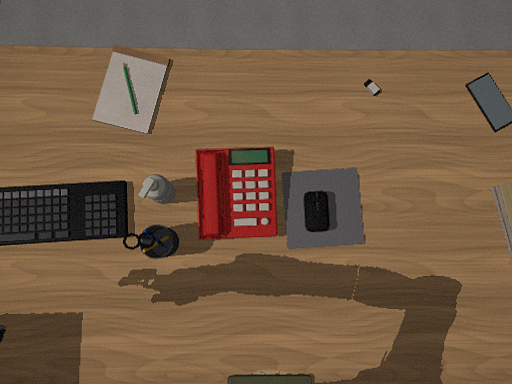

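View pics/scene1.png

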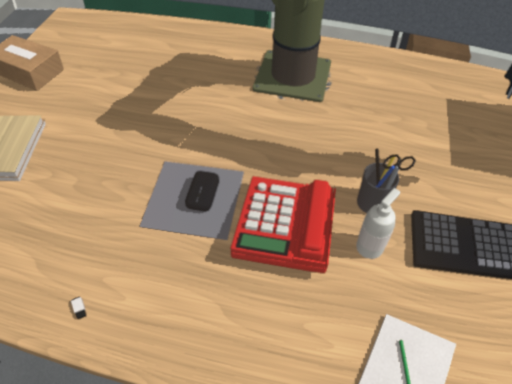

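The top view shows the phone upright at columns 197–277, rows 148–240, with the display away from the robot. The bottle is at (158,188), the pot at (160,240) and the mouse at (316,210). The scene view agrees. Next I fit the phone pose from the white key blobs in both views.

```bash
cat > h.py <<'E'
import numpy as np, cv2
TH=.14
K={}
for r,row in enumerate(['123','456','789','*0#']):
    for c,k in enumerate(row): K[k]=(.044-.0277*r,-.003-.032*c)
K['spk']=(-.075,-.019)
names=list(K); XY=np.array([K[k] for k in names])
def topz(x): return .048+x*np.tan(TH)+.010/np.cos(TH)   # height of key-top plane
def rays(c,uv):
    n=cv2.undistortPoints(np.float64(uv).reshape(-1,1,2),c['camera_matrix'],c['distortion']).reshape(-1,2)
    return np.c_[n,np.ones(len(n))]
def fit(R,C,d_cam,guess):
    """R: cam->world, C camera centre. Cast onto sloping key plane, match nearest, rigid 2D fit. guess=(x,y,yaw)"""
    d=d_cam@R.T; x,y,a=guess
    for _ in range(15):
        n=np.array([-np.tan(TH)*np.cos(a),-np.tan(TH)*np.sin(a),1])
        p0=np.array([x,y,topz(0)])
        P=C+d*(((p0-C)@n)/(d@n))[:,None]
        M=XY@np.array([[np.cos(a),np.sin(a)],[-np.sin(a),np.cos(a)]])+[x,y]
        D=np.linalg.norm(P[:,None,:2]-M[None],axis=2); j=D.argmin(1); ok=D.min(1)<.013
        A=XY[j[ok]];B=P[ok,:2];a_=A-A.mean(0);b_=B-B.mean(0)
        a=np.arctan2((a_[:,0]*b_[:,1]-a_[:,1]*b_[:,0]).sum(),(a_*b_).sum())
        Rm=np.array([[np.cos(a),-np.sin(a)],[np.sin(a),np.cos(a)]]); x,y=B.mean(0)-Rm@A.mean(0)
    res=B-(A@Rm.T+[x,y])
    return (x,y,a),[names[i] for i in j[ok]],np.sqrt((res**2).sum(1).mean()),res
def blobs(im,box,amin,amax):
    u0,u1,v0,v1=box; hsv=cv2.cvtColor(im,cv2.COLOR_RGB2HSV)
    m=((hsv[...,1]<90)&(hsv[...,2]>130)).astype(np.uint8); q=np.zeros_like(m); q[v0:v1,u0:u1]=m[v0:v1,u0:u1]
    n,_,s,c=cv2.connectedComponentsWithStats(q,connectivity=4)
    return [(c[i],s[i,4]) for i in range(1,n) if amin<s[i,4]<amax]
def key(pose,k):
    x,y,a=pose; X,Y=K[k]; return np.array([x+np.cos(a)*X-np.sin(a)*Y,y+np.sin(a)*X+np.cos(a)*Y,topz(X)])
E
python3 - <<'E'
from h import *
from bench import optics
for n,box in(('top',(228,273,164,230)),('scene',(240,302,178,240))):
    im=cv2.imread(f'pics/{n}1.png')[:,:,::-1].copy(); c=optics.camera_params(n)
    b=blobs(im,box,20,600); print(n,[(np.round(p,1).tolist(),int(a)) for p,a in b])
    R=np.array(c['R']);C=-R.T@np.array(c['t'])
    d=rays(c,[p for p,_ in b])
    # initial guess: mean of blobs on plane z=.055
    P=C+(d@R)*((.055-C[2])/(d@R)[:,2])[:,None]; g=P[:,:2].mean(0)
    best=min((fit(R.T,C,d,(g[0]+.005+dx,g[1]+.035+dy,0)) for dx in(-.01,0,.01) for dy in(-.01,0,.01)),key=lambda r:(-len(set(r[1])),r[2]))
    print(np.round(best[0],4),best[1],best[2])
    for k in('spk','3','7','0'):print(k,np.round(key(best[0],k),4))
E
```

```text
top [([262.0, 172.1], 63), ([236.1, 173.1], 64), ([249.0, 172.7], 59), ([237.0, 184.5], 54), ([249.7, 184.1], 63), ([262.2, 183.6], 57), ([250.2, 195.2], 64), ([262.8, 194.8], 60), ([236.8, 195.7], 58), ([263.0, 206.2], 67), ([237.5, 207.1], 62), ([250.0, 206.6], 56), ([244.8, 221.5], 149), ([263.8, 220.9], 37)]
[0.5509 0.0831 0.0354] ['3', '1', '2', '4', '5', '6', '8', '9', '7', '#', '*', '0', 'spk'] 0.0006124704484696414
spk [0.4766 0.0614 0.0475]
3 [0.5972 0.0177 0.0643]
7 [0.5396 0.0797 0.0565]
0 [0.513  0.0467 0.0526]
scene [([261.7, 186.3], 56), ([282.8, 189.7], 207), ([255.0, 211.3], 443), ([269.8, 213.7], 451), ([284.6, 216.2], 431)]
[ 0.524   0.0844 -0.0284] ['#', '0', '3', '2', '1'] 0.005917794895425112
spk [0.4485 0.0675 0.0475]
3 [0.5661 0.0162 0.0643]
7 [0.5125 0.0817 0.0565]
0 [0.4839 0.0505 0.0526]h.py:21: RuntimeWarning: Mean of empty slice.
  A=XY[j[ok]];B=P[ok,:2];a_=A-A.mean(0);b_=B-B.mean(0)
  ret = um.true_divide(
h.py:23: RuntimeWarning: Mean of empty slice.
  Rm=np.array([[np.cos(a),-np.sin(a)],[np.sin(a),np.cos(a)]]); x,y=B.mean(0)-Rm@A.mean(0)
h.py:25: RuntimeWarning: Mean of empty slice.
  return (x,y,a),[names[i] for i in j[ok]],np.sqrt((res**2).sum(1).mean()),res
  ret = ret.dtype.type(ret / rcount)
```

>>> drive_tool([
  [[-0.03,0,0],-0.125],
  [[-0.03,0,0],-0.125],
  [[-0.03,0,0],-0.125],
  [[0,0,0],-0.125],
  [[0,-0.016,-0.037],0],
  [[0,-0.016,-0.037],0],
  [[0,-0.016,-0.037],0],
  [[0,-0.016,-0.037],0],
  [[0,-0.016,-0.037],0],
  [[0,-0.016,-0.037],0],
], jaw=0)

```text
time_s: 1.1
tcp_pos: [0.3842, 0.3384, 0.2885]
ee_rot: [[-0.0, -0.999, -0.035], [-0.001, -0.035, 0.999], [-1.0, 0.0, -0.001]]
contact_force: [-0.2, 0.9, 0.2]
opening: 0.003
```

>>> drive_tool([
  [[0,-0.016,-0.037],0],
  [[0,-0.016,-0.037],0],
  [[0,-0.016,-0.037],0],
  [[0,-0.016,-0.037],0],
  [[0,-0.016,-0.037],0],
  [[0,-0.016,-0.037],0],
  [[0,-0.016,-0.037],0],
  [[0,-0.016,-0.037],0],
  [[0.0,0,0],0],
  [[0,0,0],0],
])

```text
time_s: 2.1
tcp_pos: [0.5221, 0.0479, 0.2883]
ee_rot: [[-0.001, -0.999, -0.033], [0.0, -0.033, 0.999], [-1.0, 0.001, 0.0]]
contact_force: [-0.2, 0.7, 0.7]
opening: -0.002
```

```bash
python3 - <<'E'
from bench import sense,optics
import cv2
optics.snapshot('wrist'); 
cv2.imwrite('pics/w1.png',optics.snapshot('wrist')[:,:,::-1])
E
```

```text
(no output)
```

View pics/w1.png

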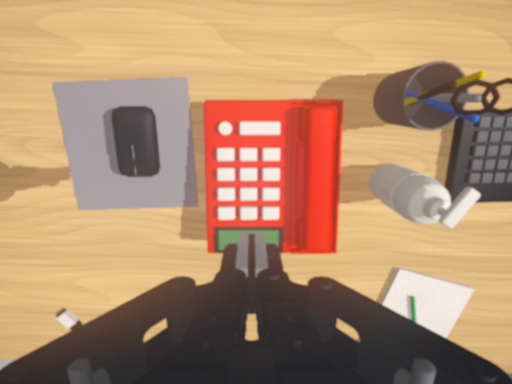

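The wrist view shows all keys clear (columns 218–280, rows 128–215), with the shut fingertips at about (252,240). I fit the pose from here and compare.

```bash
python3 - <<'E'
from h import *
from bench import optics,sense
im=cv2.imread('pics/w1.png')[:,:,::-1].copy(); c=optics.camera_params('wrist'); s=sense()
b=blobs(im,(210,285,115,224),60,1200); print([(np.round(p,1).tolist(),int(a)) for p,a in b])
T=np.array(c['tool_from_camera']);R=np.array(s['ee_rot'])@T[:3,:3];C=np.array(s['ee_rot'])@T[:3,3]+s['tcp_pos']
r=fit(R,C,rays(c,[p for p,_ in b]),(.5509,.0831,.0354)); print(np.round(r[0],4),r[1],r[2])
for k in('spk','3','7','0'):print(k,np.round(key(r[0],k),4))
print(s['tcp_pos'],s['time_s'])
E
```

```text
[([259.3, 127.5], 572), ([224.7, 127.9], 151), ([225.2, 154.0], 237), ([248.1, 154.0], 241), ([270.6, 154.0], 232), ([270.5, 174.0], 231), ([225.6, 174.0], 233), ([248.1, 173.9], 238), ([226.0, 193.5], 252), ([248.3, 193.5], 243), ([270.4, 193.4], 240), ([226.3, 212.5], 244), ([248.4, 212.5], 243), ([270.2, 212.5], 236)]
[0.5491 0.0824 0.04  ] ['spk', '#', '0', '*', '7', '9', '8', '6', '5', '4', '3', '2', '1'] 0.0004645056834607415
spk [0.4749 0.0604 0.0475]
3 [0.5957 0.0172 0.0643]
7 [0.5378 0.0789 0.0565]
0 [0.5114 0.0458 0.0526]
[0.52161467 0.0502346  0.28861387] 2.2
```

Both fits agree to within 2 mm, so I take the average. I go above the speaker bar, stopping about 17 mm over it.

>>> drive_tool([
  [[0,0.0225,0.006],0],
  [[0,0.023,0.0063],0],
  [[0.045,0,0],0],
  [[0.045,0,0],0],
  [[0.045,0,0],0],
  [[0.045,0,0],0],
  [[0.045,0,0],0],
  [[0,0,0],0],
  [[0,0,0],0],
  [[0,0,0],0],
])

```text
time_s: 3.2
tcp_pos: [0.4779, 0.0607, 0.0661]
ee_rot: [[0.004, -0.999, -0.036], [0.001, -0.036, 0.999], [-1.0, -0.004, 0.001]]
contact_force: [0.9, 0.8, -0.2]
opening: 0.004
```

```bash
python3 - <<'E'
from bench import sense,optics
import cv2
i=optics.snapshot('wrist');cv2.imwrite('pics/w2.png',i[:,:,::-1]);s=sense();print(s['tcp_pos'],s['contact_force'])
E
```

```text
[0.47820798 0.0604285  0.06634941] [-0.39170188 -0.82078991 -0.10140866]
```

View pics/w2.png

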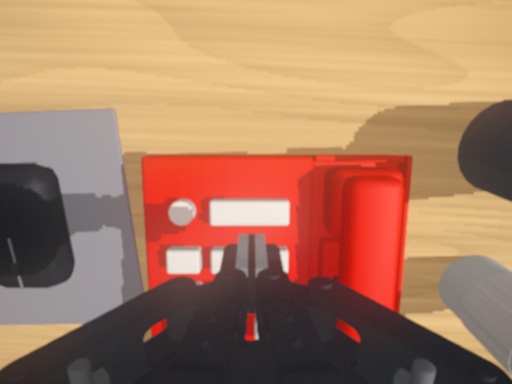

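Speaker bar is at (250,213), fingertips at (252,238). A quick ray-cast of the bar centre from here gives the last correction.

```bash
cat >near.py <<'E'
from h import *
from bench import optics,sense
def near(uv,k):
    "world xy of pixel uv taken at the height of key k's top"
    c=optics.camera_params('wrist'); s=sense();E=np.array(s['ee_rot'])
    T=np.array(c['tool_from_camera']);C=E@T[:3,3]+s['tcp_pos'];d=(rays(c,[uv])@(E@T[:3,:3]).T)[0]
    return C+d*((topz(K[k][0])-C[2])/d[2])
E
python3 - <<'E'
from near import *
im=cv2.imread('pics/w2.png')[:,:,::-1].copy()
for p,a in blobs(im,(160,300,190,232),200,5000): print(p,a,near(p,'spk'))
E
```

```text
[249.05726257 211.99441341] 2148 [0.47534797 0.05912127 0.04752966]
[181.68852459 211.75409836] 549 [0.47681928 0.01223653 0.04752966]
```

>>> drive_tool([
  [[0,0.0027,0],0],
  [[0,0,0],0],
  [[0.008,0,0],0],
  [[0.007,0,0],0],
  [[0.004,0,0],0],
  [[0,0,0],0],
  [[0,0,0],0],
])

```text
time_s: 3.95
tcp_pos: [0.4734, 0.0595, 0.0445]
ee_rot: [[-0.001, -0.999, -0.035], [-0.0, -0.035, 0.999], [-1.0, 0.001, -0.0]]
contact_force: [-0.0, 0.0, -0.6]
opening: -0.0
```

```bash
python3 - <<'E'
from bench import sense,optics
import cv2
F=[];Z=[]
for _ in range(4):
    optics.snapshot('top') ;s=sense();F.append(s['contact_force'][2]);Z.append(s['tcp_pos'])
print(F,Z)
E
```

```text
[np.float64(0.5995231681042014), np.float64(0.4625061848556673), np.float64(-0.3447049602657458), np.float64(-0.7586380736156807)] [array([0.47360923, 0.05957715, 0.04465065]), array([0.47370276, 0.05957182, 0.0447799 ]), array([0.47374998, 0.05956962, 0.04485743]), array([0.47376413, 0.05954959, 0.04490818])]
```

>>> drive_tool([
  [[0.001,0,0],0],
  [[0,0,0],0],
])

```text
time_s: 4.35
tcp_pos: [0.4737, 0.0595, 0.0438]
ee_rot: [[0.0, -0.999, -0.035], [0.0, -0.035, 0.999], [-1.0, -0.0, 0.0]]
contact_force: [-0.1, 0.2, -0.1]
opening: 0.001
```

>>> drive_tool([
  [[0.001,0,0],0],
  [[0,0,0],0],
])

```text
time_s: 4.55
tcp_pos: [0.4736, 0.0595, 0.0427]
ee_rot: [[-0.0, -0.999, -0.035], [0.0, -0.035, 0.999], [-1.0, 0.0, 0.0]]
contact_force: [-0.0, -1.2, -0.0]
opening: -0.003
```

>>> drive_tool([
  [[0.001,0,0],0],
  [[0,0,0],0],
])

```text
time_s: 4.75
tcp_pos: [0.4736, 0.0595, 0.0417]
ee_rot: [[-0.0, -0.999, -0.035], [0.0, -0.035, 0.999], [-1.0, 0.0, 0.0]]
contact_force: [0.1, -0.0, -0.9]
opening: -0.0
```

>>> drive_tool([
  [[0.001,0,0],0],
  [[0,0,0],0],
])

```text
time_s: 4.95
tcp_pos: [0.4736, 0.0596, 0.0407]
ee_rot: [[-0.0, -0.999, -0.035], [0.0, -0.035, 0.999], [-1.0, 0.0, 0.0]]
contact_force: [0.3, 0.3, 0.3]
opening: -0.0
```

```bash
python3 - <<'E'
from bench import sense,optics
import cv2,numpy as np
i=optics.snapshot('wrist');j=optics.snapshot('scene');s=sense();print(s['tcp_pos'],s['contact_force'],s['torque'])
a=cv2.resize(i[170:290,170:330],(640,480),interpolation=cv2.INTER_CUBIC)
cv2.imwrite('pics/w3.png',a[:,:,::-1])
E
```

```text
[0.47361388 0.05954293 0.04075113] [ 0.45386934  0.66050643 -0.16348895] [-0.01283364 -0.01583766  0.03251564]
```

View pics/w3.png

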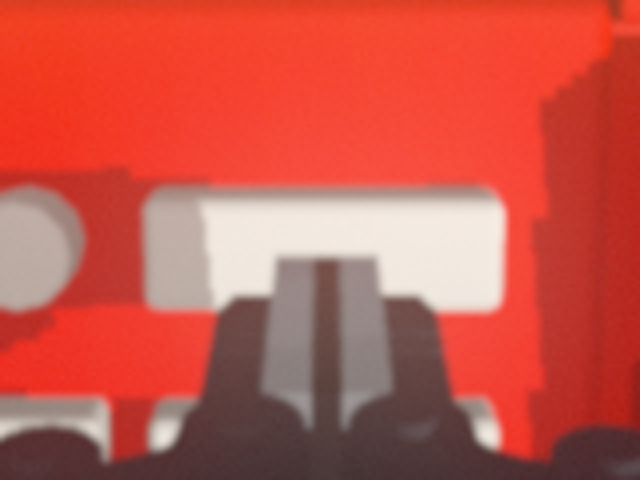

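The tip edge is at about full-image (251,234), over the bar (rows 217–248), and there is no force yet. I check the height from the side with the scene camera.

```bash
python3 - <<'E'
from bench import sense,optics
import cv2,numpy as np
i=optics.snapshot('scene');s=sense()
c=optics.camera_params('scene')
p,_=cv2.projectPoints(np.array([s['tcp_pos'],[.4755,.060,.0475]]),cv2.Rodrigues(np.array(c['R']))[0],np.array(c['t']),np.array(c['camera_matrix']),np.array(c['distortion']));print(p.reshape(-1,2))
a=cv2.resize(i[130:280,210:390],(792,600*150*792//(180*600)),interpolation=cv2.INTER_CUBIC);print(a.shape)
cv2.imwrite('pics/s2.png',cv2.resize(a,(720,600))[:,:,::-1])
E
```

```text
[[283.38048806 189.0982298 ]
 [283.59487508 187.83754065]]
(660, 792, 3)
```

View pics/s2.png

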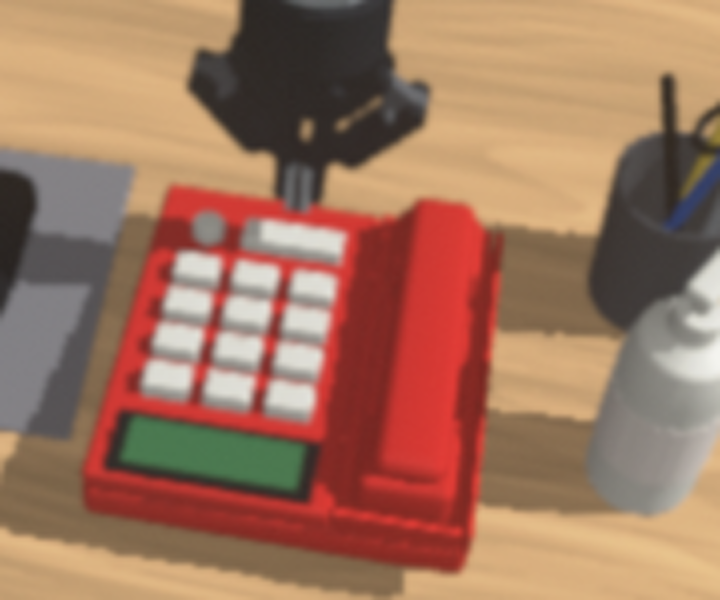

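```bash
python3 - <<'E'
from h import *
from bench import optics,sense
s=sense();E=np.array(s['ee_rot']);c=optics.camera_params('wrist');T=np.array(c['tool_from_camera'])
C1=E@T[:3,3]+s['tcp_pos'];d1=(rays(c,[(251.5,234.5)])@(E@T[:3,:3]).T)[0]
c=optics.camera_params('scene');R=np.array(c['R']);C2=-R.T@np.array(c['t']);
for uv in((284.2,182.5),(284.2,180.5),(284.2,184)):
    d2=(rays(c,[uv])@R)[0]
    t=np.linalg.lstsq(np.c_[d1,-d2],C2-C1,rcond=None)[0];P=C1+d1*t[0];Q=C2+d2*t[1];print(P,Q,'tool',E.T@((P+Q)/2-s['tcp_pos']))
E
```

```text
[0.47047766 0.05989056 0.06006478] [0.47050207 0.05962253 0.06007125] tool [-0.01929341  0.00315418  0.00030434]
[0.46848399 0.0598157  0.06448082] [0.46856145 0.05897052 0.06450146] tool [-2.37166339e-02  5.13274432e-03  1.08394220e-05]
[0.47197826 0.0599469  0.0567409 ] [0.47196315 0.06011361 0.0567369 ] tool [-0.01596422  0.00166473  0.0005254 ]
```

Triangulation shows the tips sit well behind the reported TCP, by 15 mm or more. I go down in small force-checked steps.

>>> drive_tool([
  [[0.003,0,0],0],
  [[0.002,0,0],0],
  [[0,0,0],0],
])

```text
time_s: 5.4
tcp_pos: [0.4734, 0.0595, 0.0354]
ee_rot: [[-0.001, -0.999, -0.035], [-0.0, -0.035, 0.999], [-1.0, 0.001, -0.0]]
contact_force: [0.1, -0.8, 0.6]
opening: -0.001
```

>>> drive_tool([
  [[0.002,0,0],0],
  [[0,0,0],0],
])

```text
time_s: 5.6
tcp_pos: [0.4735, 0.0595, 0.0336]
ee_rot: [[-0.0, -0.999, -0.035], [-0.0, -0.035, 0.999], [-1.0, 0.0, -0.0]]
contact_force: [-0.4, 0.2, 0.6]
opening: 0.0
```

>>> drive_tool([
  [[0.002,0,0],0],
  [[0,0,0],0],
])

```text
time_s: 5.8
tcp_pos: [0.4735, 0.0596, 0.0316]
ee_rot: [[-0.0, -0.999, -0.035], [0.0, -0.035, 0.999], [-1.0, 0.0, 0.0]]
contact_force: [0.3, -0.4, -0.3]
opening: -0.002
```

>>> drive_tool([
  [[0.002,0,0],0],
  [[0,0,0],0],
])

```text
time_s: 6.0
tcp_pos: [0.4735, 0.0595, 0.0296]
ee_rot: [[-0.0, -0.999, -0.035], [-0.0, -0.035, 0.999], [-1.0, 0.0, -0.0]]
contact_force: [-0.4, -0.8, -0.0]
opening: 0.003
```

>>> drive_tool([
  [[0.0015,0,0],0],
  [[0,0,0],0],
])

```text
time_s: 6.2
tcp_pos: [0.4736, 0.0595, 0.0281]
ee_rot: [[-0.0, -0.999, -0.035], [0.0, -0.035, 0.999], [-1.0, 0.0, 0.0]]
contact_force: [0.8, 0.7, -0.2]
opening: -0.003
```

```bash
python3 - <<'E'
from bench import sense,optics
import cv2,numpy as np
i=optics.snapshot('wrist');j=optics.snapshot('scene');s=sense();print(s['tcp_pos'],s['contact_force'],s['time_s'])
a=cv2.resize(i[170:290,170:330],(400,300),interpolation=cv2.INTER_CUBIC)
b=cv2.resize(j[150:225,240:340],(400,300),interpolation=cv2.INTER_CUBIC)
cv2.imwrite('pics/w4.png',np.hstack([a,b])[:,:,::-1])
E
```

```text
[0.47361811 0.05956015 0.02825353] [ 0.42730205  0.03976206 -0.40060746] 6.3
```

View pics/w4.png

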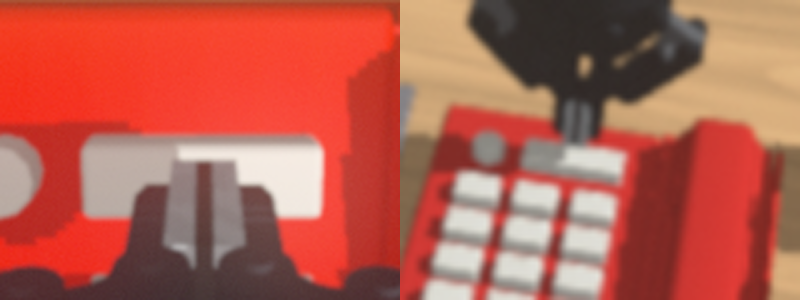

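Left crop: tip edge at row 234 on the bar (rows 226–257). Right crop: tip bottom at about (284.5,185.5). I cast both edges to candidate tip heights to get the tip's extent.

```bash
python3 - <<'E'
from h import *
from bench import optics,sense
s=sense();E=np.array(s['ee_rot']);c=optics.camera_params('wrist');T=np.array(c['tool_from_camera'])
C1=E@T[:3,3]+s['tcp_pos'];d1=(rays(c,[(251.5,234.2)])@(E@T[:3,:3]).T)[0]
c=optics.camera_params('scene');R=np.array(c['R']);C2=-R.T@np.array(c['t']);d2=(rays(c,[(284.5,185.7)])@R)[0]
for z in(.044,.048,.052,.056,.06,.064):
    print(z,(C1+d1*(z-C1[2])/d1[2])[:2].round(4),(C2+d2*(z-C2[2])/d2[2])[:2].round(4))
E
```

```text
0.044 [0.4719 0.0599] [0.466  0.0604]
0.048 [0.4701 0.0599] [0.4693 0.0608]
0.052 [0.4683 0.0598] [0.4727 0.0612]
0.056 [0.4665 0.0597] [0.476  0.0616]
0.06 [0.4646 0.0597] [0.4794 0.062 ]
0.064 [0.4628 0.0596] [0.4827 0.0624]
```

>>> drive_tool([
  [[0.002,0,0],0],
  [[0,0,0],0],
])

```text
time_s: 6.5
tcp_pos: [0.4735, 0.0595, 0.0261]
ee_rot: [[-0.0, -0.999, -0.035], [-0.0, -0.035, 0.999], [-1.0, 0.0, 0.0]]
contact_force: [-1.1, 0.2, 0.0]
opening: 0.001
```

>>> drive_tool([
  [[0.002,0,0],0],
  [[0,0,0],0],
])

```text
time_s: 6.7
tcp_pos: [0.4735, 0.0595, 0.0241]
ee_rot: [[-0.0, -0.999, -0.035], [-0.0, -0.035, 0.999], [-1.0, 0.0, 0.0]]
contact_force: [0.2, 0.2, -0.0]
opening: -0.0
```

>>> drive_tool([
  [[0.002,0,0],0],
  [[0,0,0],0],
])

```text
time_s: 6.9
tcp_pos: [0.4735, 0.0595, 0.0221]
ee_rot: [[-0.0, -0.999, -0.035], [-0.0, -0.035, 0.999], [-1.0, 0.0, -0.0]]
contact_force: [-1.0, -0.1, 0.6]
opening: 0.003
```

>>> drive_tool([
  [[0.002,0,0],0],
  [[0,0,0],0],
])

```text
time_s: 7.1
tcp_pos: [0.4735, 0.0595, 0.0201]
ee_rot: [[-0.0, -0.999, -0.035], [-0.0, -0.035, 0.999], [-1.0, 0.0, -0.0]]
contact_force: [-0.0, -0.4, 0.2]
opening: 0.003
```

>>> drive_tool([
  [[0.0015,0,0],0],
  [[0,0,0],0],
])

```text
time_s: 7.3
tcp_pos: [0.4736, 0.0595, 0.0186]
ee_rot: [[-0.0, -0.999, -0.035], [0.0, -0.035, 0.999], [-1.0, 0.0, 0.0]]
contact_force: [0.4, -0.5, 0.2]
opening: -0.003
```

>>> drive_tool([
  [[0.0015,0,0],0],
  [[0,0,0],0],
])

```text
time_s: 7.5
tcp_pos: [0.4736, 0.0595, 0.0172]
ee_rot: [[-0.0, -0.999, -0.035], [0.0, -0.035, 0.999], [-1.0, 0.0, 0.0]]
contact_force: [-0.3, -0.3, 0.6]
opening: 0.003
```

>>> drive_tool([
  [[0.0015,0,0],0],
  [[0,0,0],0],
])

```text
time_s: 7.7
tcp_pos: [0.4737, 0.0595, 0.0157]
ee_rot: [[-0.0, -0.999, -0.035], [0.0, -0.035, 0.999], [-1.0, 0.0, 0.0]]
contact_force: [-0.3, -0.1, 0.4]
opening: -0.001
```

```bash
python3 - <<'E'
from bench import sense,optics
import cv2,numpy as np
i=optics.snapshot('wrist');j=optics.snapshot('scene');s=sense();print(s['tcp_pos'],s['contact_force'],s['time_s'])
a=cv2.resize(i[190:310,170:330],(400,300),interpolation=cv2.INTER_CUBIC)
b=cv2.resize(j[160:220,250:330],(400,300),interpolation=cv2.INTER_CUBIC)
cv2.imwrite('pics/w5.png',np.hstack([a,b])[:,:,::-1])
E
```

```text
[0.47364385 0.05956306 0.01575225] [-0.67604629  0.22295656  0.26893659] 7.8
```

View pics/w5.png

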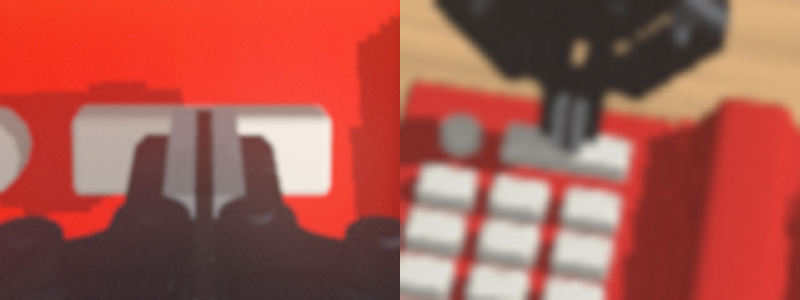

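The tip now covers the bar almost fully front to back, so contact is imminent.

>>> drive_tool([
  [[0.001,0,0],0],
  [[0,0,0],0],
])

```text
time_s: 8.0
tcp_pos: [0.4738, 0.0596, 0.0148]
ee_rot: [[0.0, -0.999, -0.035], [0.0, -0.035, 0.999], [-1.0, -0.0, 0.0]]
contact_force: [-0.5, -0.6, 1.6]
opening: 0.002
```

>>> drive_tool([
  [[0.001,0,0],0],
  [[0,0,0],0],
])

```text
time_s: 8.2
tcp_pos: [0.4739, 0.0596, 0.0138]
ee_rot: [[0.001, -0.999, -0.035], [0.0, -0.035, 0.999], [-1.0, -0.001, 0.0]]
contact_force: [1.3, -0.4, 2.6]
opening: 0.005
```

>>> drive_tool([
  [[0.001,0,0],0],
  [[0,0,0],0],
])

```text
time_s: 8.4
tcp_pos: [0.4741, 0.0596, 0.0129]
ee_rot: [[0.001, -0.999, -0.035], [0.0, -0.035, 0.999], [-1.0, -0.001, 0.0]]
contact_force: [0.1, -1.4, 3.3]
opening: -0.004
```

>>> drive_tool([
  [[0.001,0,0],0],
  [[0,0,0],0],
])

```text
time_s: 8.6
tcp_pos: [0.4742, 0.0596, 0.0119]
ee_rot: [[0.001, -0.999, -0.035], [0.0, -0.035, 0.999], [-1.0, -0.001, 0.0]]
contact_force: [1.6, -0.9, 5.7]
opening: -0.001
```

About 4.3 mm down at 1.25 N/mm. I press slightly more, hold, then lift clear.

>>> drive_tool([
  [[0.0007,0,0],0],
  [[0,0,0],0],
  [[-0.006,0,0],0],
  [[-0.01,0,0],0],
  [[-0.02,0,0],0],
  [[0,0,0],0],
  [[0,0,0],0],
])

```text
time_s: 9.3
tcp_pos: [0.4735, 0.0595, 0.0475]
ee_rot: [[0.0, -0.999, -0.035], [0.0, -0.035, 0.999], [-1.0, -0.0, 0.0]]
contact_force: [-0.5, 0.2, 1.0]
opening: -0.001
```

```bash
python3 - <<'E'
from h import *
from bench import sense
s=sense();E=np.array(s['ee_rot']);print(s['tcp_pos'],s['time_s'])
p=np.array(s['tcp_pos'])
for k in'370':
    q=key((.550,.0827,.0375),k); print(k,q, 'to go (tool, 15mm above contact)',E.T@(np.r_[q[:2],q[2]-.0315+.015]-p)); p=np.r_[q[:2],q[2]-.0315+.015]
E
```

```text
[0.47349548 0.05950281 0.04751443] 9.3
3 [0.59648098 0.01739672 0.06429937] to go (tool, 15mm above contact) [-0.00026277 -0.12143163 -0.04639749]
7 [0.53872049 0.07927471 0.0564923 ] to go (tool, 15mm above contact) [0.00781018 0.055555   0.06386512]
0 [0.51223968 0.0462587  0.05258876] to go (tool, 15mm above contact) [ 0.00388526  0.02762469 -0.03206725]
```

>>> drive_tool([
  [[-0.005,-0.024,-0.0093],0],
  [[0,-0.024,-0.0093],0],
  [[0,-0.024,-0.0093],0],
  [[0,-0.024,-0.0093],0],
  [[0.0,-0.0244,-0.0092],0],
  [[0.005,0,0],0],
  [[0,0,0],0],
  [[0,0,0],0],
])

```text
time_s: 10.1
tcp_pos: [0.5936, 0.0179, 0.0463]
ee_rot: [[-0.003, -0.999, -0.036], [0.0, -0.036, 0.999], [-1.0, 0.003, 0.0]]
contact_force: [0.6, 0.1, -0.3]
opening: 0.0
```

```bash
cat > look.py <<'E'
from near import *
import sys
i=optics.snapshot('wrist');j=optics.snapshot('scene');s=sense();print(s['tcp_pos'],s['contact_force'],s['time_s'])
v,c0,r0=sys.argv[1],int(sys.argv[2]),int(sys.argv[3])
a=cv2.resize(i[170:290,170:330],(400,300),interpolation=cv2.INTER_CUBIC)
b=cv2.resize(j[r0:r0+60,c0:c0+80],(400,300),interpolation=cv2.INTER_CUBIC)
cv2.imwrite(f'pics/{v}.png',np.hstack([a,b])[:,:,::-1])
E
python3 look.py w6 225 190
```

```text
[0.59426508 0.01806872 0.0468655 ] [ 0.3053889  -1.4544574   0.03857796] 10.2
```

View pics/w6.png

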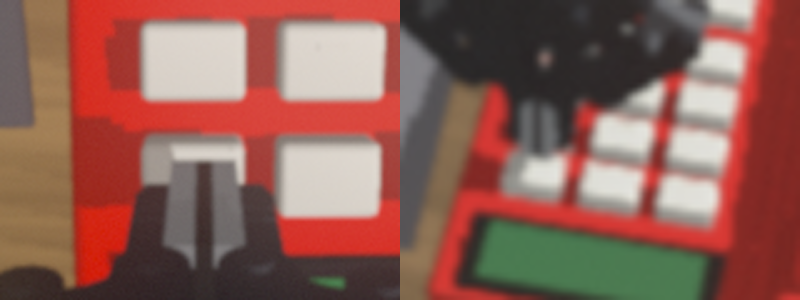

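The tip sits over key 3, which reads slightly left of it (crop x 193 vs 204). I check against the neighbours 2 (col 301.6, row 242) and 6 (247.6, 196).

```bash
python3 - <<'E'
from near import *
for k,uv in(('2',(301.6,242)),('6',(247.6,195.5)),('5',(302.6,195.5)),('3',(247.2,242))):print(k,near(uv,k),'expected',key((.55,.0827,.0375),k))
E
```

```text
2 [0.5956715  0.04784802 0.06429937] expected [0.59528126 0.04937422 0.06429937]
6 [0.56964113 0.01538397 0.06039583] expected [0.56880045 0.01635821 0.06039583]
5 [0.56850305 0.04673479 0.06039583] expected [0.56760073 0.04833571 0.06039583]
3 [0.59681068 0.01608745 0.06429937] expected [0.59648098 0.01739672 0.06429937]
```

>>> drive_tool([
  [[0,-0.0015,-0.0018],0],
  [[0,0,0],0],
  [[0.007,0,0],0],
  [[0.006,0,0],0],
  [[0.002,0,0],0],
  [[0,0,0],0],
  [[0,0,0],0],
])

```text
time_s: 10.9
tcp_pos: [0.5967, 0.0156, 0.032]
ee_rot: [[-0.001, -0.999, -0.035], [-0.0, -0.035, 0.999], [-1.0, 0.001, -0.0]]
contact_force: [-1.4, -0.3, 1.0]
opening: 0.002
```

>>> drive_tool([
  [[0.001,0,0],0],
  [[0,0,0],0],
])

```text
time_s: 11.1
tcp_pos: [0.5969, 0.0156, 0.0311]
ee_rot: [[-0.0, -0.999, -0.035], [-0.0, -0.035, 0.999], [-1.0, 0.0, -0.0]]
contact_force: [-1.7, -0.0, 2.2]
opening: 0.001
```

>>> drive_tool([
  [[0.001,0,0],0],
  [[0,0,0],0],
])

```text
time_s: 11.3
tcp_pos: [0.597, 0.0157, 0.0301]
ee_rot: [[-0.0, -0.999, -0.035], [0.0, -0.035, 0.999], [-1.0, 0.0, 0.0]]
contact_force: [-1.7, 0.3, 2.6]
opening: 0.002
```

>>> drive_tool([
  [[0.001,0,0],0],
  [[0,0,0],0],
])

```text
time_s: 11.5
tcp_pos: [0.5972, 0.0156, 0.0292]
ee_rot: [[0.0, -0.999, -0.035], [0.0, -0.035, 0.999], [-1.0, -0.0, 0.0]]
contact_force: [-2.6, 0.7, 4.6]
opening: 0.001
```

>>> drive_tool([
  [[0.001,0,0],0],
  [[0,0,0],0],
])

```text
time_s: 11.7
tcp_pos: [0.5973, 0.0157, 0.0282]
ee_rot: [[0.0, -0.999, -0.035], [0.0, -0.035, 0.999], [-1.0, -0.0, 0.0]]
contact_force: [-2.0, 0.0, 5.2]
opening: -0.001
```

>>> drive_tool([
  [[0.0005,0,0],0],
  [[0,0,0],0],
  [[-0.006,0,0],0],
  [[-0.01,0,0],0],
  [[-0.01,0,0],0],
  [[0,0,0],0],
  [[0,0,0],0],
])

```text
time_s: 12.4
tcp_pos: [0.5976, 0.0156, 0.0541]
ee_rot: [[0.001, -0.999, -0.035], [0.0, -0.035, 0.999], [-1.0, -0.001, 0.0]]
contact_force: [-0.2, 0.7, 0.5]
opening: -0.0
```

>>> drive_tool([
  [[0,0.0142,0.0161],0],
  [[0,0.0142,0.0161],0],
  [[0,0.0142,0.0161],0],
  [[0,0.0141,0.0161],0],
  [[0.014,0,0],0],
  [[0,0,0],0],
  [[0,0,0],0],
])

```text
time_s: 13.1
tcp_pos: [0.5382, 0.0775, 0.0394]
ee_rot: [[-0.001, -0.999, -0.035], [-0.001, -0.035, 0.999], [-1.0, 0.001, -0.001]]
contact_force: [-0.6, -0.8, -0.3]
opening: 0.001
```

```bash
python3 look.py w7 255 175
```

```text
[0.53881355 0.07742726 0.0397857 ] [-0.49102924  0.37650261 -1.09723674] 13.2
```

View pics/w7.png

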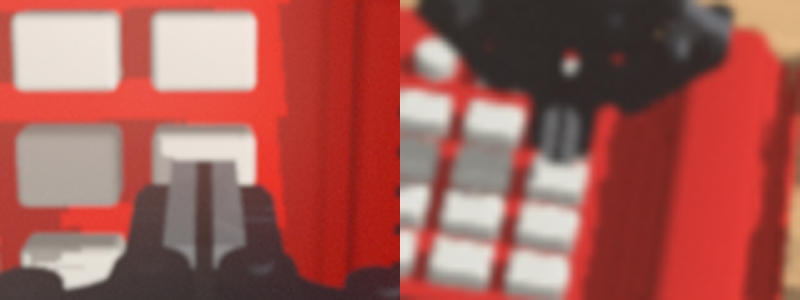

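Tip is centred on key 7 (crop cols 154–256 vs tip 204), clear of the handset.

>>> drive_tool([
  [[0,0.001,0],0],
  [[0.007,0,0],0],
  [[0.006,0,0],0],
  [[0.002,0,0],0],
  [[0,0,0],0],
  [[0,0,0],0],
])

```text
time_s: 13.8
tcp_pos: [0.5369, 0.0778, 0.0245]
ee_rot: [[-0.001, -0.999, -0.035], [-0.0, -0.035, 0.999], [-1.0, 0.001, -0.0]]
contact_force: [-0.7, -1.5, 0.1]
opening: 0.001
```

>>> drive_tool([
  [[0.0015,0,0],0],
  [[0,0,0],0],
])

```text
time_s: 14.0
tcp_pos: [0.5373, 0.0779, 0.0232]
ee_rot: [[0.0, -0.999, -0.035], [-0.0, -0.035, 0.999], [-1.0, -0.0, -0.0]]
contact_force: [-1.0, -0.6, 1.9]
opening: -0.001
```

>>> drive_tool([
  [[0.0015,0,0],0],
  [[0,0,0],0],
])

```text
time_s: 14.2
tcp_pos: [0.5374, 0.078, 0.0217]
ee_rot: [[0.0, -0.999, -0.035], [0.0, -0.035, 0.999], [-1.0, -0.0, 0.0]]
contact_force: [-0.8, -0.8, 2.8]
opening: 0.002
```

>>> drive_tool([
  [[0.0015,0,0],0],
  [[0,0,0],0],
])

```text
time_s: 14.4
tcp_pos: [0.5376, 0.0779, 0.0202]
ee_rot: [[0.001, -0.999, -0.035], [0.0, -0.035, 0.999], [-1.0, -0.001, 0.0]]
contact_force: [-0.1, -1.0, 5.9]
opening: -0.004
```

>>> drive_tool([
  [[0.0005,0,0],0],
  [[0,0,0],0],
])

```text
time_s: 14.6
tcp_pos: [0.5377, 0.0779, 0.0199]
ee_rot: [[0.001, -0.999, -0.035], [0.0, -0.035, 0.999], [-1.0, -0.001, 0.0]]
contact_force: [-0.1, -1.0, 6.4]
opening: 0.001
```

>>> drive_tool([
  [[-0.006,0,0],0],
  [[-0.01,0,0],0],
  [[-0.01,0,0],0],
  [[0,0.0137,-0.0158],0],
  [[0,0.0136,-0.0159],0],
  [[0.009,0,0],0],
  [[0,0,0],0],
  [[0,0,0],0],
])

```text
time_s: 15.4
tcp_pos: [0.5119, 0.0465, 0.0367]
ee_rot: [[0.001, -0.999, -0.036], [0.001, -0.036, 0.999], [-1.0, -0.001, 0.001]]
contact_force: [-0.0, 0.1, 0.0]
opening: -0.0
```

```bash
python3 look.py w8 245 165
```

```text
[0.51190539 0.04650029 0.0367554 ] [ 0.17577048  0.73645142 -1.01952111] 15.5
```

View pics/w8.png

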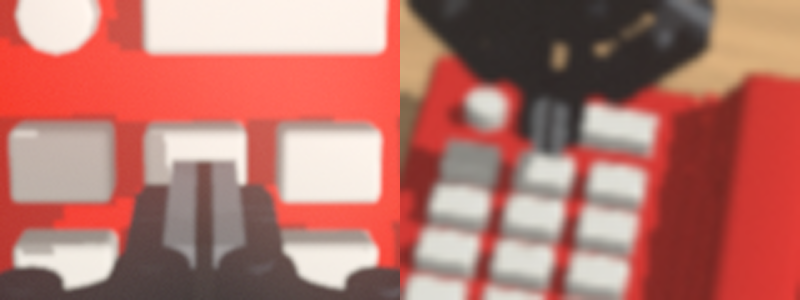

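Key 0 centre is at crop col 196, tip at 204. I shift about 1.5 mm toward it and press.

>>> drive_tool([
  [[0,0.001,-0.0015],0],
  [[0.006,0,0],0],
  [[0.006,0,0],0],
  [[0.004,0,0],0],
  [[0,0,0],0],
  [[0,0,0],0],
])

```text
time_s: 16.1
tcp_pos: [0.5098, 0.0438, 0.0204]
ee_rot: [[-0.001, -0.999, -0.035], [-0.0, -0.035, 0.999], [-1.0, 0.001, -0.0]]
contact_force: [0.8, 0.1, 0.2]
opening: -0.0
```

>>> drive_tool([
  [[0.0015,0,0],0],
  [[0,0,0],0],
])

```text
time_s: 16.3
tcp_pos: [0.5101, 0.0439, 0.0191]
ee_rot: [[-0.0, -0.999, -0.035], [0.0, -0.035, 0.999], [-1.0, 0.0, 0.0]]
contact_force: [-0.8, 0.3, 1.4]
opening: -0.004
```

>>> drive_tool([
  [[0.0015,0,0],0],
  [[0,0,0],0],
])

```text
time_s: 16.5
tcp_pos: [0.5102, 0.0439, 0.0177]
ee_rot: [[0.0, -0.999, -0.035], [0.0, -0.035, 0.999], [-1.0, -0.0, 0.0]]
contact_force: [-0.6, -0.2, 3.4]
opening: -0.002
```

>>> drive_tool([
  [[0.0015,0,0],0],
  [[0,0,0],0],
])

```text
time_s: 16.7
tcp_pos: [0.5105, 0.0439, 0.0162]
ee_rot: [[0.001, -0.999, -0.035], [0.0, -0.035, 0.999], [-1.0, -0.001, 0.0]]
contact_force: [-1.0, 0.8, 5.5]
opening: -0.004
```

>>> drive_tool([
  [[0.0006,0,0],0],
  [[0,0,0],0],
])

```text
time_s: 16.9
tcp_pos: [0.5105, 0.0439, 0.0157]
ee_rot: [[0.001, -0.999, -0.035], [0.0, -0.035, 0.999], [-1.0, -0.001, 0.0]]
contact_force: [0.1, -0.3, 6.3]
opening: 0.001
```

>>> drive_tool([
  [[-0.006,0,0],0],
  [[-0.02,0,0],0],
  [[-0.04,0,0],0],
  [[-0.04,0,0],0],
  [[-0.04,0,0],0],
  [[0,0,0],0],
  [[0,0,0],0],
  [[0,0,0],0],
])

```text
time_s: 17.7
tcp_pos: [0.5091, 0.0434, 0.1605]
ee_rot: [[-0.002, -0.999, -0.035], [-0.001, -0.035, 0.999], [-1.0, 0.002, -0.0]]
contact_force: [0.4, -0.3, -0.1]
opening: 0.002
```

```bash
python3 - <<'E'
from bench import sense,optics
import cv2
i=optics.snapshot('wrist');cv2.imwrite('pics/w9.png',i[:,:,::-1]);s=sense();print(s['tcp_pos'],s['contact_force'],s['joint_vel'],s['time_s'])
E
```

```text
[0.50893507 0.04343982 0.16019866] [-0.16639412  0.87062844  0.18665501] [-0.00227332  0.00949415 -0.00017441 -0.00133269 -0.00100914  0.00237379
 -0.00039508] 17.75
```

View pics/w9.png

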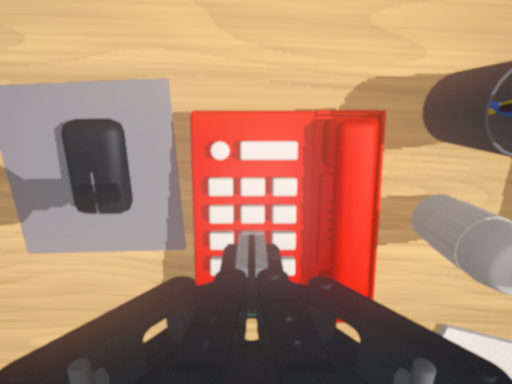

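All keys are up, the handset is in its cradle, and the mouse, pot and bottle are undisturbed. The arm is clear, so I hand in.

```bash
python3 -c "
from bench import workorder;print(workorder.sign_off())"
```

```text
the job is handed in; nothing more can be done
None
```

I pressed the speaker bar, then 3, 7 and 0, and handed the job in at 17.8 s with the arm clear. The sign-off gave no verdict, and key travel could not be read directly. That each press counted is inferred from the force.

- **Presses:** Each key was pushed about 4 to 5 mm and fully released before the next. Peak readings were about 5.2–6.4 N, against 3.6 N needed for a press to count.
- **Last checks:** The final force reading was about zero. The last wrist picture shows the visible keys up, though the fingers hide part of the 1–2–3 row. The handset is in its cradle, and the mouse, pot and bottle look undisturbed.
- **What disagreed:** The fingertips first touched the speaker bar about 33 mm lower, by the reported TCP height, than its stated height implied. I found contact by small force-checked steps and used that offset for the other keys, where it held. The top and wrist camera estimates differed by 1–2 mm, which I corrected close up for each key. I did not use the scene-camera key fit, because the key blobs merged in that view.

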